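# Roll the kit tote through the one-way gate and bring it to the wing

## Task

Push the kit tote along the roller lane, through the sprung one-way gate and gently up to the end stop, so that the gate has shut by itself behind it. Then lift the tote off by its handle and set it down gently, upright, in the middle of the black rubber mat and lined up with the mat's long side. Do not knock anything else on the wing about.

Things in the scene. Friction and masses are not known exactly. Their poses are not given: they have to be found in the camera images.
- tote: Loose dark sheet-steel tote: open tray with a bail handle over its length, 0.4 to 0.7 kg with the small aluminium angles fixed in it. Tray 90 mm wide (x), 180 mm long (y), 60 mm high (z), walls 3 mm, ends flat and upright; the same either way round. Origin: centre of its underside, z up. It starts on the rollers before the gate, lying along the lane.
- tote_grip (a point): Middle of the tote's handle, 105 mm above its underside, over its centre. Here the handle is a straight rubber sleeve, 20 mm in diameter, 100 mm long, along the tote's y, with 35 mm clear below it down to the tray's rim. Beyond the sleeve an 8 mm steel rod slopes down to the middle of the two end walls.
- lane: Fixed aluminium and steel roller lane, 637 mm long; origin on the wing surface under the middle of the gate line, z up. Totes travel to its +y (the robot's left, within 0.1 rad); it runs from y = -305 to 332 mm, gate at y = 0. Free rollers, tops 62 mm above the origin. Side channels 106 mm apart rise 12 mm above the rollers and guide the tote. A tote pushed lightly coasts a few cm.
- lane_gate (a point): Point on the lane's centre line at roller-top height, in the plane of the shut gate. The two gate posts stand just outside the side channels, the taller reaching 96 mm above the roller tops.
- lane_stop (a point): Point on the lane's centre line at roller-top height, in the plane of the end stop's rubber faces, 320 mm past the gate. With the tote against the stop its origin is 90 mm before this point. The stop plate reaches 40 mm above the roller tops.
- gate (a joint): Sprung leaf of the one-way gate, rad: 0 = shut across the lane, 1.57 = open along it. Upright hinge on the robot-side post; it swings only in the direction of travel and its light spring always pulls it shut. A tote needs 2 to 5 N to push through; let go while opening it, it is pushed back. It can shut behind the tote once the tote's rear is 125 mm past the gate line, as at the end stop.
- gate_tip (a point): Free end of the gate leaf, at its mid height; at the far (+x) side of the lane when shut. The leaf is an aluminium plate 119 mm long, from 18 to 86 mm above the roller tops, with nothing above it.
- mat: Fixed black rubber mat, 200 mm (x) by 260 mm (y), 4 mm thick, lying on the wing on the robot's side of the lane, to its left or right. Origin: centre of its underside; its top is 4 mm above that; the long side is its y.
- tray: Bystander: open aluminium tray of parts, 150 x 200 x 35 mm high, about 1 kg, beside the mat. Origin under its centre.
- jar: Bystander: clear jar, 60 mm diameter, 85 mm high, between mat and tray. Origin under its centre.
- can: Bystander: spray can, 66 mm diameter, 150 mm high, on the right. Origin under its centre.
- bin: Bystander: small open bin of copper-coloured pins, 150 x 100 x 85 mm high, left of the lane's end. Origin under its centre.

How it is judged (in metres and radians):
On the way, in this order (a step that is already met when the one before it is completed fails the run):
1. the tote, down on the rollers, goes through the gate and swings its leaf open (x of tote in the frame of lane between -0.025 and 0.025 m and z of tote in the frame of lane between 0.05 and 0.075 m and angle between tote's own z axis and vertical below 0.12 rad and value of joint gate above 1 rad and y of tote in the frame of lane between -0.04 and 0.17 m), for 0.1 s.
2. the tote stands on the rollers at the end stop (within 12 mm) and the gate has shut behind it (within 0.1 rad) (x of tote in the frame of lane between -0.025 and 0.025 m and z of tote in the frame of lane between 0.05 and 0.075 m and angle between tote's own z axis and vertical below 0.12 rad and y of tote in the frame of lane above 0.218 m and value of joint gate below 0.1 rad), for 0.2 s.
At the end, for the whole second after the job is handed in: The tote stands upright and still on the mat, its centre within 35 mm of the mat's centre along each of the mat's sides and its length within 0.25 rad of the mat's long side; the gate is shut (within 0.1 rad) (x of tote in the frame of mat between -0.035 and 0.035 m and y of tote in the frame of mat between -0.035 and 0.035 m and z of tote in the frame of mat between 0 and 0.01 m and angle between the y axis of tote and the y axis of mat, either way round below 0.25 rad and angle between tote's own z axis and vertical below 0.08 rad and linear speed of tote below 0.02 m/s and angular speed of tote below 0.1 rad/s and value of joint gate below 0.1 rad); the robot touches nothing.
It fails at once if the tote is tipped more than 0.5 rad (angle between tote's own z axis and vertical above 0.5 rad).
It fails at once if the tote runs into the end stop at over 0.3 m/s (x of tote in the frame of lane between -0.03 and 0.03 m and z of tote in the frame of lane below 0.075 m and y of tote in the frame of lane between 0.2 and 0.25 m and linear speed of tote above 0.3 m/s).
It fails at once if the tote comes down on the mat at over 0.4 m/s (x of tote in the frame of mat between -0.12 and 0.12 m and y of tote in the frame of mat between -0.15 and 0.15 m and z of tote in the frame of mat below 0.02 m and linear speed of tote above 0.4 m/s).
It fails at once if another thing on the wing is moved more than 25 mm (distance of any of tray, jar, can, bin from where it was at the start of the episode above 0.025 m).
It also fails if it takes over 67 s, if anything falls off the work surface, if the arm or the gripper's body presses on something with over 40 N, if the wrist force passes 120 N, or if a joint passes its speed limit or range.

## Robot

A 7-joint arm with a two-finger parallel gripper is mounted at the origin on the work surface. World frame = base frame: x ahead of the robot, y to its left, z up, the work surface at z = 0. Lengths are in m, angles in degrees, forces in N, time in s.
With the tool pointing down it reaches from about 0.425 to 0.875 m from the base axis. Payload 4.7 kg.
Tool frame: the origin (TCP) lies on the centre line of the jaws, within the pads' length; the fingertips stand 14 mm ahead of it and the grasp point (between the pads) lies 5 mm behind it; z points along the fingers, y is the line along which they close (so a half turn about z gives the same grasp; the last joint's range is limited). The gripper opens to 87 mm and grips with 3 to 60 N. Pads are 19 mm wide; open, the fingers measure 117 mm over their backs; the gripper's body (75 mm by 190 mm) begins 51 mm behind the grasp point.
Start: joints at [66.297, 18.392, -4.016, 83.108, 1.295, 78.541, -3.26], TCP at [0.27, -0.591, 0.237] pointing down, gripper open.
Joint ranges: [-163.93, 163.93], [-17.29, 119.83], [-79.2, 71.16], [3.27, 140.29], [-89.18, 269.18], [5.43, 117.66], [-154.24, 154.24]. Speed limits (degrees/s): [147.25, 147.25, 180, 180, 180, 180, 180].

## Interface

Orientations are given as [roll, pitch, yaw] about the fixed x, y, z axes, in that order (R = Rz(yaw) Ry(pitch) Rx(roll)).
In Python, from cell import env gives the robot as it stands.
- The arm moves only by the tool jog_arm, never from a script. Its argument "motion" is a list that holds one entry, the list of rows, each a list of 7 numbers: the shift along the tool's x, y, z in units of 0.1 m (1.0 is 0.1 m), then the turn, a rotation vector about the tool's x, y, z in units of 180 degrees (1.0 is 180 degrees), then the closure, from 0 (fully open) to 1 (shut). A call has 1 to 5 rows; each row is the pose to reach, as a shift and turn from the pose commanded when the call began, along the tool's axes at that moment, turning the shorter way round; what a row does not reach only later rows make up. A row lasts 1/10 s, in which the tool goes at most 50 mm and 8.59 degrees, less where a joint would pass 70% of its speed; a pose out of reach is approached as far as the arm can. A call with a number of a shift or a turn outside -1 to 1 is refused whole. A call with a gripper value outside its range is refused whole. The fingers move at their own pace and stop on an object; "grip_force" is the grip in N (left out, the last holds). Time passes only in rows, so rows that repeat a pose let the fingers close. It gives the time, the measured TCP pose, the force, the opening and the grip force at its end, in the units of the state.
- env.get_obs(): the state, without advancing time (a new reading comes with each control period).
- env.read_camera(name): name is "scene" or "top" or "wrist"; returns (picture, depth): 384x512x3 uint8, red, green, blue; 384x512 float32, m along the optical axis (not along the pixel's ray), 0 where there is no reading.
- env.camera_info(name): a dict with "camera_matrix" (3x3 intrinsics, pixels), "k1" (the pictures are not rectified: a ray, as slopes to the right and down, at radius r is drawn at 1 + k1 r^2 times it, then the intrinsics apply), "origin" and "orientation" of the camera in the world; the wrist camera has in their place "mount" (4x4, takes a point from camera to tool coordinates, whose origin is the TCP and whose axes are the flange's). Camera axes: x right, y down, z forward; pixel columns grow to the right and rows downward; lengths in m; the calibration is good to about 2 mm. A picture is of the moment at which its call begins: read the wrist's pose just before it. camera_info takes no time and is no camera call.
- env.sign_off(): hands the job in; it is judged then, once.
The state is a dict: "time_s": time; "qpos": joint angles; "joint_velocities": joint speeds; "effort": joint torques, N m; "tool_pos": TCP position; "tool_rot": TCP orientation; "force": force on the tool from outside, world axes, zero at the start; "wrist_torque": the same for the moment, N m; "grip_width": finger opening in m; "grasp_force": force on a finger pad.
Only numpy, scipy, OpenCV 4.12 (cv2) and the standard library are available. Lean on these libraries where they do the work, as an engineer would, in place of code of your own. Each camera call takes 0.05 s, during which the arm holds its last target. There are 200 camera calls.

## Working session

There is one attempt and no reset: what is moved stays moved. The work goes in short steps, Python scripts to look and compute and a tool call to move; the robot and the scene stay as the last step left them, time stands still between calls to the robot, and variables do not carry over. Pictures are saved under pics/ and viewed, at most 10 in all, crops included, and the job is handed in when it is done.

Besides the shell and the picture viewer there is one more tool, called after "Call:" as a command line: name --argument value ..., lists and objects as JSON in quotes. jog_arm: Moves the arm, as the interface text tells. Shifts and turns lie within -1 to 1; 1 stands for 0.1 m of shift or 180 degrees of turn. Its arguments: {"type":"object","properties":{"motion":{"type":"array","items":{"type":"array","items":{"type":"array","items":{"type":"number"}}}},"grip_force":{"type":"number"}},"required":["motion"]}

```bash
mkdir -p pics; cat > h.py <<'E'
import numpy as np, cv2
from cell import env
from scipy.spatial.transform import Rotation as R
def grab(n):
    o=env.get_obs(); im,d=env.read_camera(n); return o,im,d
def campose(n,o):
    c=env.camera_info(n)
    if n=='wrist':
        M=np.array(c['mount']); T=np.eye(4); T[:3,:3]=R.from_euler('xyz',o['tool_rot'],degrees=True).as_matrix(); T[:3,3]=o['tool_pos']
        T=T@M; return c,T[:3,:3],T[:3,3]
    return c,None,np.array(c['origin'])
def rays(n,o,uv):
    c,Rm,p=campose(n,o)
    if Rm is None:
        q=np.array(c['orientation']); Rm=q if q.shape==(3,3) else R.from_euler('xyz',q,degrees=True).as_matrix()
    k=c['k1']; uv=np.array(uv,float).reshape(-1,1,2)
    x=cv2.undistortPoints(uv,np.array(c['camera_matrix'],float),np.array([k,0,0,0],float)).reshape(-1,2)
    return p,Rm,np.c_[x,np.ones(len(x))]
def plane(n,o,uv,z):
    p,Rm,x=rays(n,o,uv); d=x@Rm.T; return p+d*((z-p[2])/d[:,2])[:,None]
def cloud(n,o,depth):
    v,u=np.mgrid[0:depth.shape[0],0:depth.shape[1]]
    p,Rm,x=rays(n,o,np.c_[u.ravel(),v.ravel()])
    P=p+(x*depth.reshape(-1,1))@Rm.T; P[depth.ravel()==0]=np.nan
    return P.reshape(*depth.shape,3)
E
python3 - <<'E'
from h import *
for n in ('scene','top'):
    o,im,d=grab(n); cv2.imwrite(f'pics/{n}0.png',im[...,::-1]); np.savez(f'{n}0.npz',im=im,d=d); print(n,env.camera_info(n))
print(env.camera_info('wrist')); print(o)
E
```

```text
scene {'camera_matrix': array([[438.70160802,   0.        , 248.43878292],
       [  0.        , 438.70160802, 198.59208246],
       [  0.        ,   0.        ,   1.        ]]), 'k1': 0.05244748442430735, 'origin': array([ 0.9006652 , -0.67645735,  1.09368382]), 'orientation': array([-140.28778276,    0.74753521,   26.49878491])}
top {'camera_matrix': array([[433.81901679,   0.        , 254.22333189],
       [  0.        , 433.81901679, 195.2036296 ],
       [  0.        ,   0.        ,   1.        ]]), 'k1': -0.14029731488808841, 'origin': array([0.27983729, 0.04602736, 1.52048423]), 'orientation': array([-1.70242244e+02,  1.43399561e-01, -9.05276002e+01])}
{'camera_matrix': array([[288.16965436,   0.        , 262.58716524],
       [  0.        , 288.16965436, 189.02790825],
       [  0.        ,   0.        ,   1.        ]]), 'k1': -0.0005785489682107557, 'mount': array([[-1.23075255e-03, -9.70903525e-01, -2.39467805e-01,
         6.46164802e-02],
       [ 9.99998799e-01, -1.42044923e-03,  6.19574315e-04,
         6.50937669e-04],
       [-9.41698746e-04, -2.39466755e-01,  9.70904108e-01,
        -1.47906554e-01],
       [ 0.00000000e+00,  0.00000000e+00,  0.00000000e+00,
         1.00000000e+00]])}
{'time_s': 0.05, 'qpos': array([66.29629955, 18.43694818, -4.0159097 , 83.17424365,  1.29601116,
       78.54151533, -3.25957134]), 'joint_velocities': array([ 0.08525492, -0.14561759,  0.01759468, -0.13043221, -0.02110256,
        0.08270051,  0.02809059]), 'effort': array([ 3.94822428e-04, -4.92994738e+01, -4.05776259e-01, -3.13702440e+01,
       -6.40977616e-02,  3.97722633e-02,  7.82152233e-05]), 'tool_pos': array([ 0.26940448, -0.59096302,  0.23549126]), 'tool_rot': array([-1.79892594e+02,  6.66870589e-03,  2.45144310e+01]), 'force': array([0.17861223, 0.28016682, 0.21853866]), 'wrist_torque': array([-0.01167309, -0.00012454,  0.01795034]), 'grasp_force': 0.0, 'grip_width': 0.08694103846358896}
```

View pics/top0.png

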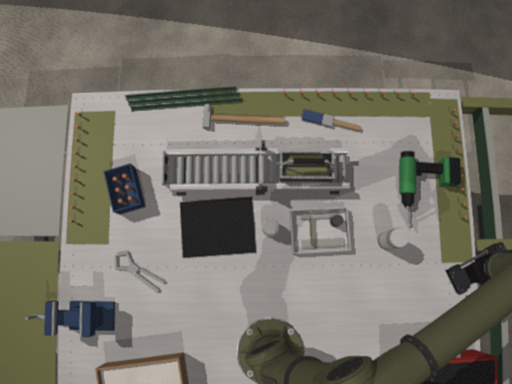

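View pics/scene0.png

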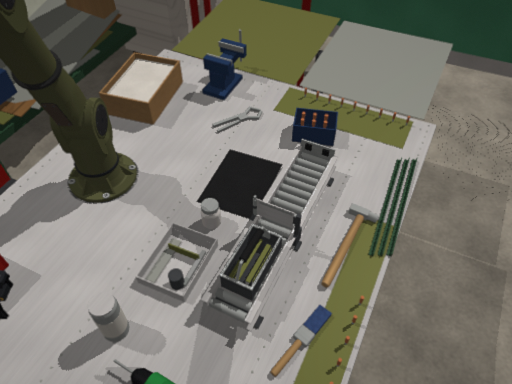

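The top view shows the lane at rows 150–195, columns 165–352. The gate is near column 263 and the tote is at columns 278–335. The mat is centred near (218, 227), with the jar at (272, 228), the tray at (322, 232) and the can at (397, 238). Next I'll measure these positions.

```bash
python3 - <<'E'
from h import *
z=np.load('top0.npz'); im,d=z['im'],z['d']; o=env.get_obs()
g=im.max(2)
P=cloud('top',o,d); print('wing z',np.nanmedian(P[260:300,200:240,2]))
m=((g<45)*255).astype(np.uint8); m[:190]=0; m[265:]=0; m[:,:170]=0; m[:,262:]=0
c=max(cv2.findContours(m,0,1)[0],key=cv2.contourArea)
w=plane('top',o,c.reshape(-1,2),0.004)[:,:2]
print('mat',cv2.minAreaRect(w.astype(np.float32)))
X,Y,Z=P[...,0],P[...,1],P[...,2]
reg=np.zeros(Z.shape,bool); reg[135:200,155:360]=1
for lo,hi in [(.085,.11),(.11,.14),(.14,.16),(.16,.2)]:
    s=reg&(Z>lo)&(Z<hi)
    if s.sum()>4: print(lo,s.sum(),np.round([X[s].min(),X[s].max(),Y[s].min(),Y[s].max()],3),cv2.minAreaRect(np.c_[X[s],Y[s]].astype(np.float32)))
s=reg&(Z>.04)&(Z<.085); print('lane',cv2.minAreaRect(np.c_[X[s],Y[s]].astype(np.float32)))
r=np.zeros(Z.shape,bool); r[155:185,175:255]=1; print('roller z',np.percentile(Z[r],[50,80,95]))
for n,(v0,v1,u0,u1) in dict(jar=(215,240,260,284),tray=(205,258,288,356),can=(222,255,376,412)).items():
    q=P[v0:v1,u0:u1].reshape(-1,3); q=q[q[:,2]>.03]; print(n,np.round([q.min(0),q.max(0)],3).tolist())
cv2.imwrite('pics/lane.png',cv2.resize(im[135:205,155:360,::-1],None,fx=3.9,fy=3.9,interpolation=2))
E
```

```text
wing z 0.00011191365251517205
mat ((0.430572509765625, 0.17766650021076202), (0.19193868339061737, 0.25157520174980164), 4.001502990722656)
0.085 808 [ 0.548  0.688 -0.215  0.362] ((0.6183137893676758, 0.07324351370334625), (0.5752968788146973, 0.13784672319889069), 88.76859283447266)
0.11 376 [ 0.548  0.685 -0.218  0.354] ((0.613532304763794, 0.06423461437225342), (0.13558678328990936, 0.570554792881012), 4.392584800720215)
0.14 81 [ 0.549  0.697 -0.202  0.032] ((0.6498373746871948, -0.06716187298297882), (0.13897892832756042, 0.2449139654636383), 16.641902923583984)
0.16 247 [ 0.611  0.696 -0.192  0.02 ] ((0.6385476589202881, -0.07979202270507812), (0.2244754582643509, 0.048237040638923645), 70.57227325439453)
lane ((0.6213998794555664, 0.04164236783981323), (0.638855516910553, 0.14829669892787933), 89.84777069091797)
roller z [nan nan nan]
jar [[0.392, -0.036, 0.037], [0.447, 0.022, 0.092]]
tray [[0.337, -0.281, 0.03], [0.488, -0.075, 0.062]]
can [[0.34, -0.488, 0.031], [0.435, -0.381, 0.161]]
```

View pics/lane.png

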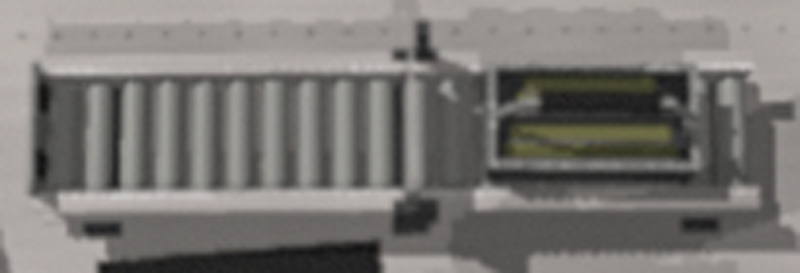

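The enlarged view shows the black handle sleeve, from about (540, 100) to (665, 100), over the tote. The gate posts are at (420, 45) and (415, 215), and the stop is at column 38. Next I'll measure the sleeve and the lane direction.

```bash
python3 - <<'E'
from h import *
o=env.get_obs()
z=np.load('top0.npz'); P=cloud('top',o,z['d']); X,Y,Z=P[...,0],P[...,1],P[...,2]
s=(X>.52)&(X<.72)&(Y>-.25)&(Y<-.0)
t=s&(Z>.168)&(Z<.19)&(Y<-.03)
print('sleeve',t.sum(),np.median(Z[t]),cv2.minAreaRect(np.c_[X[t],Y[t]].astype(np.float32)),np.polyfit(Y[t],X[t],1))
v,u=np.nonzero(t); print('px',u.min(),u.max(),v.min(),v.max())
t=s&(Z>.118)&(Z<.128); print('rim',cv2.minAreaRect(np.c_[X[t],Y[t]].astype(np.float32)))
L=(X>.54)&(X<.72)&(Z>.064)&(Z<.085)
for a,b in [(.54,.6),(.65,.72)]:
    t=L&(X>a)&(X<b)&(Y>.05)&(Y<.34); k=np.polyfit(Y[t],X[t],1); print('chan',t.sum(),k, np.polyval(k,[-.1,.2]),np.median(Z[t]))
t=(X>.54)&(X<.72)&(Y>.3)&(Y<.4)&(Z>.085); print('stop',t.sum(),np.percentile(Y[t],[5,50,95]),np.percentile(Z[t],[50,95]))
t=(X>.66)&(X<.76)&(Y>-.03)&(Y<.08)&(Z>.12); print('post far',P[t].mean(0),Z[t].max())
t=(X>.5)&(X<.58)&(Y>-.03)&(Y<.08)&(Z>.12); print('post near',P[t].mean(0),Z[t].max())
# second view
z=np.load('scene0.npz'); P=cloud('scene',o,z['d']); X,Y,Z=P[...,0],P[...,1],P[...,2]
t=(X>.52)&(X<.72)&(Y>-.2)&(Y<-.03)&(Z>.168)&(Z<.19)
print('scene sleeve',t.sum(),np.median(Z[t]),cv2.minAreaRect(np.c_[X[t],Y[t]].astype(np.float32)))
t=(X>.5)&(X<.75)&(Y>.3)&(Y<.4)&(Z>.085); print('scene stop',np.percentile(Y[t],[5,50,95]))
t=(X>.565)&(X<.675)&(Y>-.04)&(Y<.1)&(Z>.09)&(Z<.14); k=np.polyfit(X[t],Y[t],1); print('scene leaf',t.sum(),k,np.polyval(k,.62),np.percentile(Y[t],[10,50,90]))
E
```

```text
sleeve 203 0.17495064845619535 ((0.62169349193573, -0.12818874418735504), (0.020863372832536697, 0.11953799426555634), 0.23122552037239075) [0.00680095 0.62266126]
px 290 327 158 164
rim ((0.6225616931915283, -0.1279081106185913), (0.17914719879627228, 0.09397054463624954), 89.38832092285156)
chan 541 [-0.00408004  0.56472826] [0.56513627 0.56391226] 0.0733113697794725
chan 541 [0.00825218 0.67986816] [0.67904295 0.6815186 ] 0.07309405136235436
stop 119 [0.34841559 0.3558593  0.35992671] [0.09736036 0.10549206]
post far [0.68489644 0.01735548 0.14976214] 0.16438238030076158
post near [0.55839806 0.02706359 0.14531889] 0.15912242908731566
scene sleeve 303 0.1754352282330749 ((0.621324360370636, -0.12731032073497772), (0.12543843686580658, 0.02076749876141548), 89.68693542480469)
scene stop [0.34830303 0.35640614 0.36101988]
scene leaf 495 [-0.09822115  0.07478822] 0.013891105976981719 [-0.03827457  0.02799269  0.03016837]
```

The sleeve is centred at (0.622, -0.128, 0.167) and lies along y. The lane also runs along y, with the gate near y = 0.028 and the stop face near 0.348. The mat centre is (0.431, 0.178), turned about 4°. I'll lift first and turn the tool to yaw 90°.

Call:
jog_arm --motion '[[[0,0,-0.2,0,0,-0.04,0],[0,0,-0.4,0,0,-0.08,0],[0,0,-0.6,0,0,-0.12,0],[0,0,-0.7,0,0,-0.16,0],[0,0,-0.7,0,0,-0.2,0]]]'

```text
time_s: 0.6
tool_pos: [0.27, -0.592, 0.3083]
tool_rot: [179.9, 0.1, 60.8]
force: [-0.7, 0.7, -1.2]
grip_width: 0.0869
grasp_force: 0.0
```

Call:
jog_arm --motion '[[[0,0,0,0,0,-0.04,0],[0,0,0,0,0,-0.08,0],[0,0,0,0,0,-0.12,0],[0,0,0,0,0,-0.163,0],[0,0,0,0,0,-0.163,0]]]'

```text
time_s: 1.1
tool_pos: [0.2695, -0.5913, 0.306]
tool_rot: [-180.0, -0.1, 89.9]
force: [0.6, -0.2, 0.6]
grip_width: 0.0872
grasp_force: 0.0
```

Call:
jog_arm --motion '[[[0.15,0.1,0,0,0,0,0],[0.35,0.27,0,0,0,0,0],[0.55,0.42,0,0,0,0,0],[0.73,0.56,0,0,0,0,0],[0.92,0.7,0,0,0,0,0]]]'

```text
time_s: 1.6
tool_pos: [0.3414, -0.4973, 0.3066]
tool_rot: [180.0, -0.0, 89.8]
force: [-0.4, 0.6, 0.5]
grip_width: 0.0869
grasp_force: 0.0
```

Call:
jog_arm --motion '[[[0.18,0.14,0,0,0,0,0],[0.37,0.28,0,0,0,0,0],[0.55,0.42,0,0,0,0,0],[0.73,0.56,0,0,0,0,0],[0.92,0.7,0,0,0,0,0]]]'

```text
time_s: 2.1
tool_pos: [0.4112, -0.4054, 0.3065]
tool_rot: [-180.0, -0.0, 89.8]
force: [-0.5, 1.3, -0.0]
grip_width: 0.0872
grasp_force: 0.0
```

Call:
jog_arm --motion '[[[0.18,0.14,0,0,0,0,0],[0.37,0.28,0,0,0,0,0],[0.55,0.42,0,0,0,0,0],[0.73,0.56,0,0,0,0,0],[0.92,0.7,0,0,0,0,0]]]'

```text
time_s: 2.6
tool_pos: [0.4811, -0.3135, 0.3065]
tool_rot: [-180.0, -0.0, 89.8]
force: [0.8, 0.6, 0.3]
grip_width: 0.0872
grasp_force: 0.0
```

Call:
jog_arm --motion '[[[0.18,0.14,0,0,0,0,0],[0.37,0.28,0,0,0,0,0],[0.55,0.42,0,0,0,0,0],[0.73,0.56,0,0,0,0,0],[0.92,0.7,0,0,0,0,0]]]'

```text
time_s: 3.1
tool_pos: [0.551, -0.2218, 0.3065]
tool_rot: [-180.0, -0.0, 89.8]
force: [-0.7, -0.1, -0.4]
grip_width: 0.087
grasp_force: 0.0
```

Call:
jog_arm --motion '[[[0.18,0.14,0,0,0,0,0],[0.37,0.28,0.1,0,0,0,0],[0.55,0.42,0.2,0,0,0,0],[0.73,0.56,0.3,0,0,0,0],[0.9,0.7,0.4,0,0,0,0]]]'

```text
time_s: 3.6
tool_pos: [0.621, -0.1316, 0.2662]
tool_rot: [-180.0, -0.0, 89.8]
force: [-0.3, 0.3, -0.2]
grip_width: 0.0871
grasp_force: 0.0
```

Call:
jog_arm --motion '[[[0.04,0,0.15,0,0,0,0],[0.04,0,0.35,0,0,0,0],[0.04,0,0.55,0,0,0,0],[0.04,0,0.72,0,0,0,0],[0.04,0,0.85,0,0,0,0]]]'

```text
time_s: 4.1
tool_pos: [0.6194, -0.1304, 0.1798]
tool_rot: [-179.9, 0.0, 89.8]
force: [0.4, -0.2, 0.2]
grip_width: 0.0867
grasp_force: 0.0
```

Call:
jog_arm --motion '[[[0,0,0.1,0,0,0,0],[0,0,0.17,0,0,0,0],[0,0,0.17,0,0,0,0.3],[0,0,0.17,0,0,0,0.5],[0,0,0.17,0,0,0,0.6]]]' --grip_force 10

```text
time_s: 4.6
tool_pos: [0.6214, -0.1304, 0.1654]
tool_rot: [179.9, 0.0, 89.8]
force: [-0.5, 0.6, -0.2]
grip_width: 0.0702
grasp_force: 0.0
```

```bash
python3 - <<'E'
from h import *
o,im,d=grab('wrist'); cv2.imwrite('pics/w1.png',im[...,::-1]); print(o['tool_pos'],o['grip_width'],o['force'])
E
```

```text
[ 0.62136993 -0.13042185  0.16540664] 0.07024505733244701 [-0.5151913   0.56155303 -0.17570404]
```

View pics/w1.png

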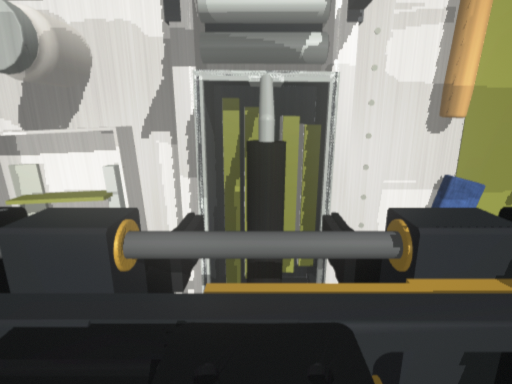

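The sleeve (column 266, rows 140–280) is centred between the open fingers, so I'll close on it.

Call:
jog_arm --motion '[[[0,0,0,0,0,0,1],[0,0,0,0,0,0,1],[0,0,0,0,0,0,1],[0,0,0,0,0,0,1],[0,0,0,0,0,0,1]]]' --grip_force 30

```text
time_s: 5.15
tool_pos: [0.6208, -0.1304, 0.1645]
tool_rot: [-180.0, 0.0, 89.9]
force: [-0.2, -0.9, 1.2]
grip_width: 0.0271
grasp_force: 0.0
```

Call:
jog_arm --motion '[[[0,0,0,0,0,0,1],[0,0,0,0,0,0,1],[0,0,0,0,0,0,1],[0,0,0,0,0,0,1],[0,0,0,0,0,0,1]]]'

```text
time_s: 5.65
tool_pos: [0.6213, -0.1303, 0.1648]
tool_rot: [179.9, 0.0, 89.9]
force: [3.0, -1.0, -0.4]
grip_width: 0.019
grasp_force: 30.0
```

Call:
jog_arm --motion '[[[0.08,0,0,0,0,0,1],[0.2,0,0,0,0,0,1],[0.35,0,0,0,0,0,1],[0.5,0,0,0,0,0,1],[0.65,0,0,0,0,0,1]]]'

```text
time_s: 6.15
tool_pos: [0.6211, -0.0637, 0.1648]
tool_rot: [180.0, 0.1, 89.9]
force: [3.0, -5.2, 1.1]
grip_width: 0.0195
grasp_force: 30.0
```

Call:
jog_arm --motion '[[[0.15,0,0,0,0,0,1],[0.3,0,0,0,0,0,1],[0.45,0,0,0,0,0,1],[0.6,0,0,0,0,0,1],[0.75,0,0,0,0,0,1]]]'

```text
time_s: 6.65
tool_pos: [0.6209, 0.0114, 0.1645]
tool_rot: [-180.0, -0.0, 89.9]
force: [1.2, -2.3, 0.9]
grip_width: 0.0191
grasp_force: 30.0
```

```bash
python3 - <<'E'
from h import *
o,im,d=grab('scene'); cv2.imwrite('pics/s1.png',cv2.resize(im[120:330,170:380,::-1],None,fx=2.6,fy=2.6)); print(o['tool_pos'],o['grip_width'],o['force'])
E
```

```text
[0.62090409 0.01144701 0.16446854] 0.01914370802746214 [ 1.16282924 -2.2608772   0.86230582]
```

View pics/s1.png

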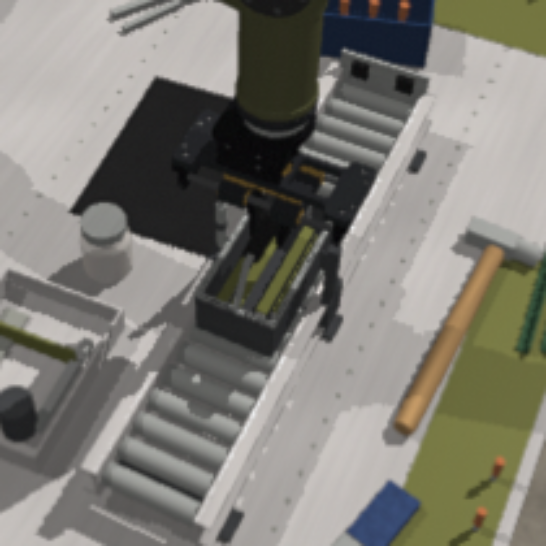

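The tote (crop rows 220–350) is passing between the gate posts with the grip firm. I'll carry on, slowing toward the stop.

Call:
jog_arm --motion '[[[0.15,0,0,0,0,0,1],[0.3,0,0,0,0,0,1],[0.45,0,0,0,0,0,1],[0.6,0,0,0,0,0,1],[0.75,0,0,0,0,0,1]]]'

```text
time_s: 7.2
tool_pos: [0.6212, 0.0862, 0.1645]
tool_rot: [-180.0, -0.0, 89.9]
force: [1.1, -0.7, 1.3]
grip_width: 0.0193
grasp_force: 30.0
```

Call:
jog_arm --motion '[[[0.15,0,0,0,0,0,1],[0.3,0,0,0,0,0,1],[0.45,0,0,0,0,0,1],[0.6,0,0,0,0,0,1],[0.75,0,0,0,0,0,1]]]'

```text
time_s: 7.7
tool_pos: [0.6215, 0.1608, 0.1644]
tool_rot: [-180.0, 0.0, 89.9]
force: [1.7, -1.2, 0.2]
grip_width: 0.019
grasp_force: 30.0
```

Call:
jog_arm --motion '[[[0.15,0,0,0,0,0,1],[0.28,0,0,0,0,0,1],[0.4,0,0,0,0,0,1],[0.52,0,0,0,0,0,1],[0.6,0,0,0,0,0,1]]]'

```text
time_s: 8.2
tool_pos: [0.6216, 0.2211, 0.1645]
tool_rot: [-180.0, -0.0, 89.9]
force: [0.3, -1.3, 0.4]
grip_width: 0.0191
grasp_force: 30.0
```

Call:
jog_arm --motion '[[[0.05,0,0,0,0,0,1],[0.1,0,0,0,0,0,1],[0.15,0,0,0,0,0,1],[0.2,0,0,0,0,0,1],[0.25,0,0,0,0,0,1]]]'

```text
time_s: 8.7
tool_pos: [0.6217, 0.2449, 0.1644]
tool_rot: [-180.0, 0.0, 89.8]
force: [0.4, -0.1, 1.0]
grip_width: 0.0191
grasp_force: 30.0
```

Now I'll creep up until the force shows contact.

Call:
jog_arm --motion '[[[0.02,0,0,0,0,0,1],[0.04,0,0,0,0,0,1],[0.06,0,0,0,0,0,1],[0.08,0,0,0,0,0,1],[0.1,0,0,0,0,0,1]]]'

```text
time_s: 9.2
tool_pos: [0.6218, 0.2547, 0.1645]
tool_rot: [-180.0, 0.0, 89.8]
force: [0.4, -0.7, 0.4]
grip_width: 0.0193
grasp_force: 30.0
```

Call:
jog_arm --motion '[[[0.01,0,0,0,0,0,1],[0.02,0,0,0,0,0,1],[0.03,0,0,0,0,0,1],[0.04,0,0,0,0,0,1],[0.04,0,0,0,0,0,1]]]'

```text
time_s: 9.7
tool_pos: [0.6224, 0.2551, 0.1645]
tool_rot: [-180.0, 0.3, 89.7]
force: [-1.1, -5.7, 3.3]
grip_width: 0.0194
grasp_force: 30.0
```

```bash
python3 - <<'E'
from h import *
o,im,d=grab('scene'); cv2.imwrite('pics/s2.png',cv2.resize(im[120:330,170:380,::-1],None,fx=2.6,fy=2.6)); print(o['tool_pos'],o['grip_width'],o['force'])
P=cloud('scene',o,d);X,Y,Z=P[...,0],P[...,1],P[...,2]
t=(X>.575)&(X<.665)&(Y>-.05)&(Y<.15)&(Z>.085)&(Z<.15); print(t.sum(),np.polyfit(X[t],Y[t],1) if t.sum()>20 else '',np.percentile(Y[t],[5,50,95]))
E
```

```text
[0.62242013 0.25507832 0.16447054] 0.01935248191872027 [-1.0569937  -5.68738846  3.32747388]
426 [-0.00325757  0.03072988] [0.02629669 0.02874422 0.03121242]
```

View pics/s2.png

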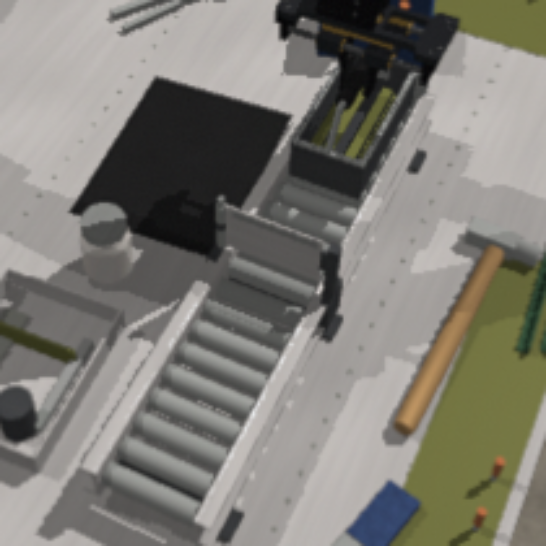

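The gate leaf is shut (crop (275, 235), fitted slope about 0) and the tote is at the stop. Next I'll back off a few mm and lift.

Call:
jog_arm --motion '[[[-0.03,0,0,0,0,0,1],[-0.05,0,-0.05,0,0,0,1],[-0.05,0,-0.15,0,0,0,1],[-0.05,0,-0.3,0,0,0,1],[-0.05,0,-0.45,0,0,0,1]]]' --grip_force 45

```text
time_s: 10.25
tool_pos: [0.6216, 0.2544, 0.2107]
tool_rot: [-180.0, -0.0, 89.9]
force: [0.1, 0.7, -4.1]
grip_width: 0.0191
grasp_force: 45.0
```

Call:
jog_arm --motion '[[[0,0,-0.15,0,0,0,1],[0,0,-0.3,0,0,0,1],[0,0,-0.42,0,0,0,1],[0,0,-0.5,0,0,0,1],[0,0,-0.5,0,0,0,1]]]'

```text
time_s: 10.75
tool_pos: [0.6224, 0.2541, 0.2612]
tool_rot: [179.9, -0.0, 89.8]
force: [1.1, -0.0, -5.2]
grip_width: 0.0188
grasp_force: 45.0
```

Call:
jog_arm --motion '[[[-0.03,-0.1,0,0,0,-0.005,1],[-0.1,-0.3,0,0,0,-0.01,1],[-0.2,-0.5,0,0,0,-0.015,1],[-0.3,-0.7,0,0,0,-0.02,1],[-0.4,-0.9,0,0,0,-0.023,1]]]'

```text
time_s: 11.25
tool_pos: [0.5295, 0.2131, 0.2582]
tool_rot: [-179.9, 0.1, 94.1]
force: [-0.1, 0.6, -4.1]
grip_width: 0.0185
grasp_force: 45.0
```

Call:
jog_arm --motion '[[[-0.15,-0.2,0,0,0,0,1],[-0.3,-0.4,0,0,0,0,1],[-0.4,-0.6,0,0,0,0,1],[-0.45,-0.8,0,0,0,0,1],[-0.45,-0.95,0,0,0,0,1]]]'

```text
time_s: 11.75
tool_pos: [0.4376, 0.1609, 0.2583]
tool_rot: [-179.9, 0.1, 93.9]
force: [-1.0, -0.6, -5.1]
grip_width: 0.0189
grasp_force: 45.0
```

```bash
python3 - <<'E'
from h import *
o,im,d=grab('scene'); print(o['tool_pos'],o['tool_rot'],o['force'])
z=np.load('scene0.npz')['im']; m=((z.max(2)<45)*255).astype(np.uint8); m[:,:190]=0; m[:,290:]=0; m[:145]=0; m[220:]=0
c=max(cv2.findContours(m,0,1)[0],key=cv2.contourArea); print('mat scene',cv2.minAreaRect(plane('scene',o,c.reshape(-1,2),.004)[:,:2].astype(np.float32)))
cv2.imwrite('pics/s3.png',im[...,::-1])
E
```

```text
[0.43764496 0.16085035 0.25826182] [-1.79862075e+02  1.18351546e-01  9.39308816e+01] [-0.96256618 -0.5584661  -5.10824356]
mat scene ((0.4281298816204071, 0.18008440732955933), (0.1950223743915558, 0.255128413438797), 3.332693338394165)
```

View pics/s3.png

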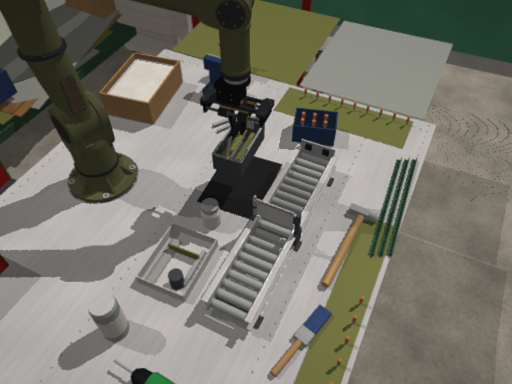

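The tote hangs level over the mat, near (240, 150). The mat centre averages (0.4295, 0.179), so I'll correct for that and lower.

Call:
jog_arm --motion '[[[0.08,-0.04,0.1,0,0,0,1],[0.16,-0.07,0.3,0,0,0,1],[0.16,-0.07,0.5,0,0,0,1],[0.16,-0.07,0.7,0,0,0,1],[0.16,-0.07,0.9,0,0,0,1]]]'

```text
time_s: 12.3
tool_pos: [0.4313, 0.1787, 0.1676]
tool_rot: [-179.9, -0.0, 94.1]
force: [-0.2, -0.3, -4.4]
grip_width: 0.0189
grasp_force: 45.0
```

Call:
jog_arm --motion '[[[0,0,0.12,0,0,0,1],[0,0,0.24,0,0,0,1],[0,0,0.36,0,0,0,1],[0,0,0.46,0,0,0,1],[0,0,0.52,0,0,0,1]]]'

```text
time_s: 12.8
tool_pos: [0.4318, 0.1778, 0.1166]
tool_rot: [-180.0, 0.0, 94.0]
force: [-0.2, -0.3, -5.8]
grip_width: 0.0184
grasp_force: 45.0
```

Call:
jog_arm --motion '[[[0,0,0.02,0,0,0,1],[0,0,0.04,0,0,0,1],[0,0,0.06,0,0,0,1],[0,0,0.07,0,0,0,1],[0,0,0.08,0,0,0,1]]]'

```text
time_s: 13.3
tool_pos: [0.4322, 0.1779, 0.1097]
tool_rot: [180.0, 0.0, 94.0]
force: [1.5, 0.0, -4.3]
grip_width: 0.0189
grasp_force: 45.0
```

Call:
jog_arm --motion '[[[0,0,0.01,0,0,0,1],[0,0,0.02,0,0,0,1],[0,0,0.03,0,0,0,1],[0,0,0.03,0,0,0,1],[0,0,0.03,0,0,0,1]]]'

```text
time_s: 13.8
tool_pos: [0.4322, 0.1778, 0.1066]
tool_rot: [180.0, 0.0, 94.0]
force: [-0.4, -0.4, -3.5]
grip_width: 0.0188
grasp_force: 45.0
```

Call:
jog_arm --motion '[[[0,0,0.01,0,0,0,1],[0,0,0.02,0,0,0,1],[0,0,0.02,0,0,0,1],[0,0,0.02,0,0,0,1],[0,0,0.02,0,0,0,1]]]'

```text
time_s: 14.3
tool_pos: [0.4327, 0.1779, 0.1063]
tool_rot: [179.9, 0.1, 94.0]
force: [-4.5, -2.1, 9.7]
grip_width: 0.0187
grasp_force: 45.0
```

Contact: the force is now pushing up. I'll open the gripper gently, wait, then rise.

Call:
jog_arm --motion '[[[0,0,0,0,0,0,0.7],[0,0,0,0,0,0,0.6],[0,0,0,0,0,0,0.4],[0,0,0,0,0,0,0.2],[0,0,0,0,0,0,0]]]'

```text
time_s: 14.8
tool_pos: [0.432, 0.1778, 0.1044]
tool_rot: [-180.0, 0.0, 94.0]
force: [-0.3, 0.2, -0.6]
grip_width: 0.0502
grasp_force: 0.0
```

Call:
jog_arm --motion '[[[0,0,0,0,0,0,0],[0,0,0,0,0,0,0],[0,0,0,0,0,0,0],[0,0,0,0,0,0,0],[0,0,0,0,0,0,0]]]'

```text
time_s: 15.3
tool_pos: [0.432, 0.1779, 0.1045]
tool_rot: [180.0, 0.0, 94.0]
force: [-0.1, 0.4, -0.6]
grip_width: 0.0847
grasp_force: 0.0
```

Call:
jog_arm --motion '[[[0,0,-0.05,0,0,0,0],[0,0,-0.2,0,0,0,0],[0,0,-0.4,0,0,0,0],[0,0,-0.6,0,0,0,0],[0,0,-0.8,0,0,0,0]]]'

```text
time_s: 15.8
tool_pos: [0.432, 0.1779, 0.1857]
tool_rot: [180.0, 0.0, 94.0]
force: [1.1, -0.6, -0.0]
grip_width: 0.087
grasp_force: 0.0
```

Call:
jog_arm --motion '[[[0,0,-0.2,0,0,0,0],[0,0,-0.4,0,0,0,0],[0,0,-0.6,0,0,0,0],[0,0,-0.7,0,0,0,0],[0,0,-0.7,0,0,0,0]]]'

```text
time_s: 16.3
tool_pos: [0.4328, 0.1782, 0.2559]
tool_rot: [179.8, -0.0, 94.0]
force: [-0.4, -0.1, -0.3]
grip_width: 0.0872
grasp_force: 0.0
```

```bash
python3 - <<'E'
from h import *
o,im,d=grab('scene'); cv2.imwrite('pics/s4.png',im[...,::-1]); print(o['tool_pos'],o['force'],o['grip_width'])
P=cloud('scene',o,d);X,Y,Z=P[...,0],P[...,1],P[...,2]
t=(X>.33)&(X<.53)&(Y>.04)&(Y<.31)
for a,b in [(.055,.07),(.11,.13)]:
    s=t&(Z>a)&(Z<b); print(s.sum(),cv2.minAreaRect(np.c_[X[s],Y[s]].astype(np.float32)) if s.sum()>4 else '')
E
```

```text
[0.43276499 0.1782385  0.25593317] [-0.38213985 -0.131248   -0.31890638] 0.08717887263204907
361 ((0.43079960346221924, 0.18158426880836487), (0.09460170567035675, 0.18666009604930878), 3.6176741123199463)
171 ((0.4320274293422699, 0.18162164092063904), (0.02079658769071102, 0.1238892674446106), 5.246243953704834)
```

View pics/s4.png

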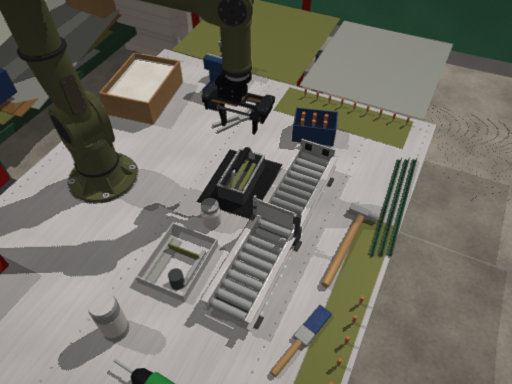

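The tote stands upright on the mat at (242, 178), centred within about 3 mm and aligned. The gate is shut, the bystanders are where they were, and the gripper is clear.

```bash
python3 -c "
from cell import env
print(env.sign_off())"
```

```text
the job is handed in; nothing more can be done
None
```

I handed the job in after about 16 s of robot time; sign-off gave no verdict. Holding its handle, I moved the tote along the rollers (rather than pushing it from behind), through the gate and gently to the stop. The gate shut behind it, and the tote now stands upright, lined up within about 3 mm of the mat's centre, with nothing else visibly moved.

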